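Seat a sealed tray in the seal-test nest and throw the toggle clamp

ROBOT

A 7-joint arm with a two-finger parallel gripper is mounted at the origin on a cart in front of the work surface, level with it; the furniture and walls round the work are solid. World frame = base frame: x ahead of the robot, y to its left, z up, the work surface at z = 0. Lengths are in m, angles in rad, forces in N, time in s.
With the tool pointing down it reaches from about 0.425 to 0.825 m from the base axis. Payload 3.6 kg.
Tool frame: the origin (TCP) lies midway between the tips of the shut fingers; the grasp point (between the pads) lies 19 mm behind it; z points along the fingers, y is the direction in which the jaws open and shut (so a half turn about z gives the same grasp; the last joint's range is limited). The gripper opens to 85 mm and grips with 20 to 120 N. Pads are 22 mm wide; open, the fingers measure 114 mm over their backs; the gripper's body (76 mm by 85 mm) begins 54 mm behind the grasp point. The pads swing forward as they close: fully open they stand 13 mm farther back than shut.
Start: joints at [1.204, 0.615, -0.013, 1.423, 0.008, 1.103, -0.04], TCP at [0.217, -0.613, 0.231] pointing down, gripper open.
Joint ranges: [-3.12, 3.12], [-0.3, 2.06], [-1.34, 1.32], [0.26, 2.42], [-1.36, 4.5], [0.01, 1.98], [-2.84, 2.84]. Speed limits (rad/s): [2.79, 2.79, 3.14, 3.14, 3.14, 3.14, 3.14].

INTERFACE

Orientations are given as a rotation vector (axis times angle).
In Python, from rig import robot, get_image gives the robot as it stands. The module is installed in compiled form; this text tells all that it offers.
- The arm moves only by the tool arm_command, never from a script. Its argument "targets" is a list of rows, each a list of 3 entries, a list of its own where there are three numbers: the shift along the tool's x, y, z in cm, then the turn, a rotation vector about the tool's x, y, z in rad, then the closure, from -1 (fully open) to 1 (shut). A call has 1 to 5 rows; each row shifts and turns the pose as measured when the row begins, along the tool's axes as they then stand; what a row does not reach is not made up. A row lasts 1/12 s, in which the tool goes at most 41.7 mm and 7.16 degrees, less where a joint would pass 70% of its speed; a pose out of reach is approached as far as the arm can. A call with a gripper value outside its range is refused whole. The fingers move at their own pace and stop on an object; the grip force is fixed at half the most. Time passes only in rows, so rows that do not move let the fingers close. It gives the time, the measured TCP pose, the force and the opening at its end, in the units of the state.
- robot.state(): the state, without advancing time (a new reading comes with each control period).
- get_image(name): name is "side" or "top" or "wrist"; returns a dict with "color" (420x560x3 uint8, red, green, blue), "camera_matrix" (3x3 intrinsics, pixels), "k1" (the pictures are not rectified: a ray, as slopes to the right and down, at radius r is drawn at 1 + k1 r^2 times it, then the intrinsics apply), "extrinsics" (4x4, takes a point from camera to world coordinates). Camera axes: x right, y up, looking along -z (the intrinsics and any distortion apply to the point x, -y, -z); pixel columns grow to the right and rows downward; lengths in m; the calibration is good to about 2 mm. A picture is of the moment at which its call begins. There is no depth.
- robot.job_done(): hands the job in, once; it reports no verdict.
The state is a dict: "t": time; "joint_positions": joint angles; "qvel": joint speeds; "joint_torque": joint torques, N m; "eef_pos": TCP position; "orientation": TCP orientation; "force": force on the tool from outside, world axes, zero at the start; "ft_torque": the same for the moment, N m; "width": opening from 0.0 (shut) to 1.0 (fully open).
Only numpy, scipy, OpenCV 4.12 (cv2) and the standard library are available. Lean on these libraries where they do the work, as an engineer would, in place of code of your own. Each camera call takes 0.05 s, during which the arm holds its last target.

TASK

Push the sealed food tray along the nest plate until it sits fully home, flat against the white back fence, then push the clamp's red handle with a fingertip over its centre until it is locked and the rubber pad presses on the tray. Work by feel and gently: never press on the tray with more than 25 N or on the nest and its clamp with more than 15 N, and leave the tape roll, the label roll and the marker where they are.

Things in the scene. Friction and masses are not known exactly. Their poses are not given: they have to be found in the camera images.
- jig: Tray nest fixed to the table: aluminium plate 250 (x) x 300 (y) x 8 mm; origin at the centre of its underside on the table top, z up. The tray slides on it along +x (away from the robot) to the white back fence. Right of the tray (-y) stands a toggle clamp: red handle, and a jaw with a rubber pad that stands up over the tray's edge when open (pad 12 mm above the tray) and lets the tray pass below.
- fence (a point): Middle of the white back fence's flat face, at the fence's top edge: nest x = +105, y = +45, z = 50 mm. The face looks to the nest's -x and is 170 mm long along y; the fence is 12 mm thick.
- clamp_slots (a point): Middle of the clamp's bolt slots, on the plate's top: nest x = +35, y = -100, z = 8 mm. The clamp itself is bolted anywhere up to 11 mm to +y or -y of this point; it differs each time and is NOT measured. The handle's pivot (axis along nest x) lies 28 mm to -y of the clamp's middle and 68 mm above this point; the round red handle is 16 mm thick and ends 92 mm from the pivot.
- tray_mid (a point): Centre, half-way up, of the sealed food tray (white, green and brown lid film), solid, 0.2 to 0.4 kg: rim 130 mm along its x, 180 mm along its y, 39 mm high (42 with the film's curl), sides sloping inwards below the rim. Starts on the plate 60 to 85 mm short of home, up to 0.12 rad askew. Home: long rim flat on the fence, centre at nest x = +40 mm, y between +30 and +55 mm.
- clamp_lever (a joint): Red handle's angle, rad: 0 = open, leaning 0.55 from upright to the nest's -y, top at z = 155 mm; 0.55 = upright; 0.75 = dead centre; 0.83 = locked on a hard stop. Push it to +y, fingertips at z = 125 mm. Easy to 0.35, then stiffer (peak 6 to 10 N near 0.5); just past centre the pad's spring snaps it to the stop. Pushing on against the stop soon gives large forces.
- clamp_pad (a joint): Spring travel of the rubber pad in the jaw, m: 0 = free, 0.003 to 0.005 when clamped on the tray, 0.010 at most.
- tape: Roll of clear packing tape lying flat, 100 mm across, 48 mm high, loose; origin at the centre of its underside. A bystander.
- labels: Roll of white labels lying flat, 68 mm across, 40 mm high, loose; origin at the centre of its underside. A bystander.
- marker: White marker pen with blue cap lying flat, 140 mm long, 21 mm thick, loose; origin at the centre of its underside. A bystander.

How it is judged:
By the outcome, as a careful person would: the job done as asked, in the order asked, and still so for the second after the job is handed in, with the robot touching nothing.
It also fails if it takes over 64 s, if anything falls off the work surface, if the arm or the gripper's body presses on something with over 40 N, if the wrist force passes 120 N, or if a joint passes its speed limit or range.

## Working session

There is one attempt and no reset: what is moved stays moved. The work goes in short steps, Python scripts to look and compute and a tool call to move; the robot and the scene stay as the last step left them, time stands still between calls to the robot, and variables do not carry over. Pictures are saved under pics/ and viewed, and the job is handed in when it is done.

Besides the shell and the picture viewer there is one more tool, called after ">>>" by a JSON object that holds its "method" and its "body". arm_command: Moves the arm, as the interface text tells. Its arguments: {"type":"object","properties":{"targets":{"type":"array"}},"required":["targets"]}

```bash
mkdir -p pics; cat > h.py <<'E'
import numpy as np, cv2
from rig import robot, get_image
def grab(n,f):
    d=get_image(n); cv2.imwrite('pics/'+f,d['color'][:,:,::-1]); np.savez('pics/'+f+'.npz',**{k:np.array(v) for k,v in d.items()}); return d
def load(f): return dict(np.load('pics/'+f+'.npz'))
def ray(d,u,v):
    K=d['camera_matrix'];k=float(d['k1'])
    p=cv2.undistortPoints(np.array([[[u,v]]],float),K,np.array([k,0,0,0.]))[0,0]
    E=d['extrinsics']; return E[:3,3],E[:3,:3]@np.array([p[0],-p[1],-1.])
def onz(d,u,v,z):
    o,r=ray(d,u,v); return o+r*(z-o[2])/r[2]
def proj(d,P):
    E=d['extrinsics'];c=E[:3,:3].T@(np.array(P)-E[:3,3]);x,y=c[0]/-c[2],-c[1]/-c[2];s=1+float(d['k1'])*(x*x+y*y);K=d['camera_matrix']
    return K[0,0]*x*s+K[0,2],K[1,1]*y*s+K[1,2]
E
python3 - <<'E'
from h import *
print(robot.state())
for n in('top','side','wrist'):
    d=grab(n,n+'0.png');print(n,d['extrinsics'].round(3).tolist(),d['k1'],d['camera_matrix'][0])
E
```

```text
{'t': 0.0, 'joint_positions': array([ 1.20447378,  0.61592605, -0.01263116,  1.42496119,  0.00810437,
        1.10339502, -0.04043264]), 'qvel': array([ 0.00139832,  0.00093313, -0.00080831,  0.00082913,  0.00057586,
        0.00042045,  0.00052208]), 'joint_torque': array([ 2.19945600e-04, -4.69211590e+01,  2.59333095e-01, -1.71033561e+01,
        1.00540911e-02,  9.76238603e-03, -5.52291183e-06]), 'eef_pos': array([ 0.21640796, -0.61207658,  0.23011304]), 'orientation': array([-3.09378219e+00, -5.30863300e-01,  7.54776750e-04]), 'force': array([-0.32911898,  0.18996248,  0.19592539]), 'ft_torque': array([-0.01817749, -0.01156298, -0.02444285]), 'width': 0.9993489792486498}
top [[-0.023, 0.995, -0.101, 0.465], [-1.0, -0.023, -0.005, -0.03], [-0.007, 0.101, 0.995, 1.345], [0.0, 0.0, 0.0, 1.0]] -0.04137844773443283 [482.21489601   0.         281.50562843]
side [[-0.97, 0.118, -0.214, 0.338], [-0.244, -0.465, 0.851, 0.893], [0.001, 0.877, 0.48, 0.604], [0.0, 0.0, 0.0, 1.0]] -0.14489823186285236 [482.80705825   0.         277.42951728]
wrist [[0.333, 0.909, 0.249, 0.279], [-0.943, 0.322, 0.086, -0.59], [-0.002, -0.264, 0.965, 0.372], [0.0, 0.0, 0.0, 1.0]] 0.0015797034743426374 [290.88924415   0.         279.09946326]
```

View pics/top0.png

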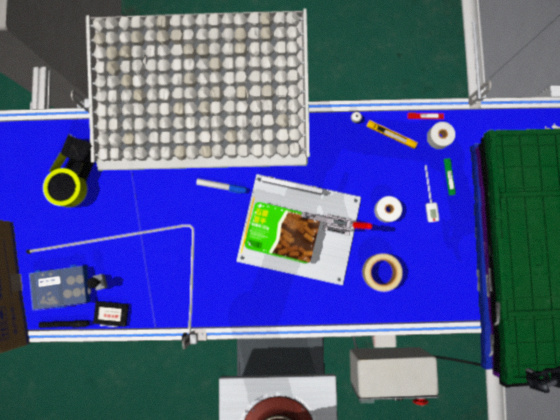

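View pics/side0.png

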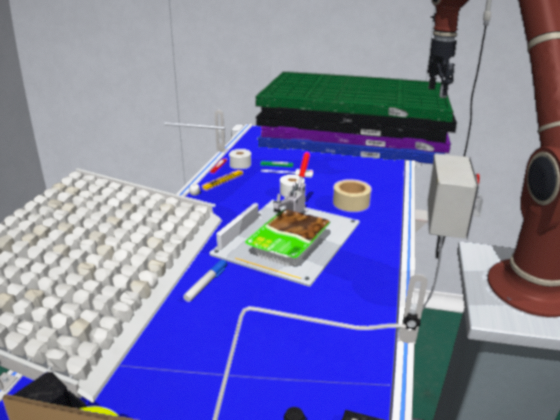

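```bash
python3 - <<'E'
import cv2
a=cv2.imread('pics/top0.png')[160:310,180:420]; cv2.imwrite('pics/top0z.png',cv2.resize(a,None,fx=3.3,fy=3.3,interpolation=2))
a=cv2.imread('pics/side0.png')[140:310,170:390]; cv2.imwrite('pics/side0z.png',cv2.resize(a,None,fx=3.5,fy=3.5,interpolation=2))
E
```

```text
(no output)
```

View pics/top0z.png

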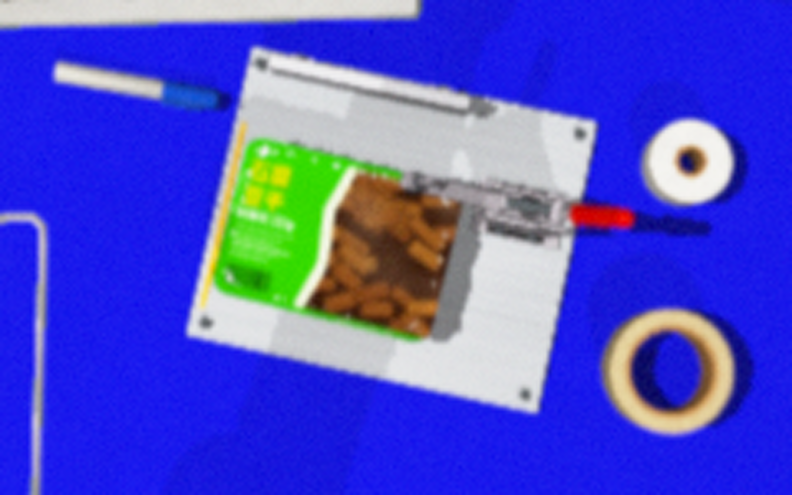

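View pics/side0z.png

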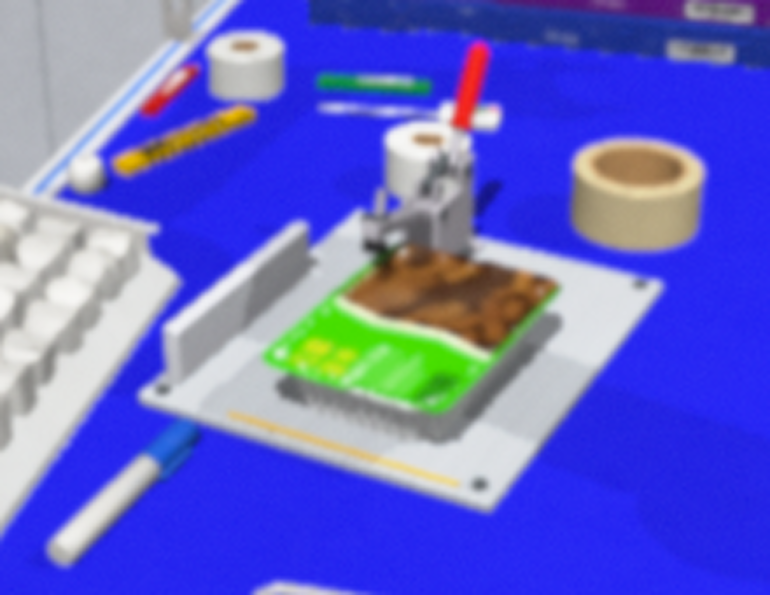

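View pics/wrist0.png

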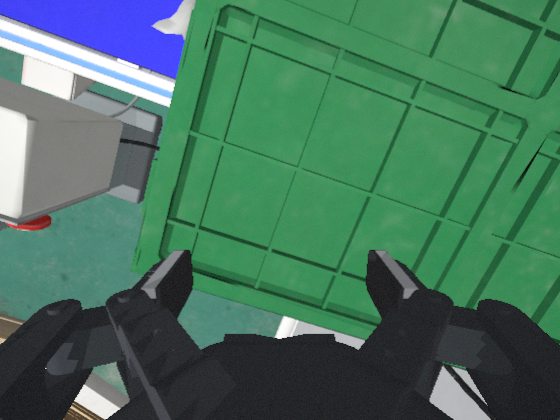

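```bash
cat > m.py <<'E'
from h import *
from scipy.optimize import least_squares
dt=load('top0.png');ds=load('side0.png')
tp=np.array([(252,48),(596,122),(538,412),(188,335)])/3.3+[180,160]-0.35
sp=np.array([(140,395),(None or 0,0),(664,283),(490,512)],float)/3.5+[170,140]-0.36
# order: +x+y, +x-y, -x-y, -x+y
L=np.array([(.125,.15),(.125,-.15),(-.125,-.15),(-.125,.15)])
W=np.array([onz(dt,*p,.008)[:2] for p in tp]);
S=np.array([onz(ds,*p,.008)[:2] for i,p in enumerate(sp)])
print(W.round(4).tolist(),S.round(4).tolist())
def fit(W,L):
    f=lambda q:((np.c_[np.cos(q[2])*L[:,0]-np.sin(q[2])*L[:,1]+q[0],np.sin(q[2])*L[:,0]+np.cos(q[2])*L[:,1]+q[1]])-W).ravel()
    r=least_squares(f,[.6,0,0]);return r.x,r.fun
print('top',fit(W,L)); i=[0,2,3]; print('side',fit(S[i],L[i]))
def tray(d,z,key):
    h=cv2.cvtColor(d['color'],cv2.COLOR_RGB2HSV)
    m=(((h[...,0]<85)&(h[...,1]>110)&(h[...,2]>40))).astype(np.uint8)*255
    lo,hi=key; k=np.zeros_like(m);k[lo[1]:hi[1],lo[0]:hi[0]]=m[lo[1]:hi[1],lo[0]:hi[0]]
    k=cv2.morphologyEx(k,cv2.MORPH_CLOSE,np.ones((7,7)));k=cv2.morphologyEx(k,cv2.MORPH_OPEN,np.ones((5,5)))
    c=max(cv2.findContours(k,0,2)[0],key=cv2.contourArea)[:,0]
    P=np.array([onz(d,*p,z)[:2] for p in c.astype(float)])
    r=cv2.minAreaRect((P*1000).astype(np.float32));return r,cv2.contourArea(c)
if __name__=='__main__':
    print(tray(dt,.048,((235,190),(325,280))))
    print(tray(ds,.048,((235,205),(335,265))))
    for d in (dt,ds):
        h=cv2.cvtColor(d['color'],cv2.COLOR_RGB2HSV);m=(((h[...,0]<8)|(h[...,0]>172))&(h[...,1]>180)&(h[...,2]>100)).astype(np.uint8)
        n,l,s,c=cv2.connectedComponentsWithStats(m)
        print([(s[i].tolist(),c[i].round(1)) for i in range(1,n) if s[i][4]>20])
E
python3 m.py
```

```text
[[0.7096, 0.046], [0.6392, -0.2443], [0.3972, -0.1867], [0.4676, 0.1038]] [[0.7086, 0.0452], [1.1246, -0.6221], [0.3954, -0.1865], [0.4665, 0.1116]]
top (array([ 0.55341121, -0.07028353, -0.23629733]), array([ 0.00044811,  0.00029299,  0.00058615, -0.00112715, -0.00041704,
       -0.00019561, -0.00061723,  0.00102977]))
side (array([ 0.55186215, -0.06843897, -0.24348457]), array([ 0.0007396 ,  0.00175559, -0.00097138,  0.0025953 ,  0.00023178,
       -0.00435089]))
(((544.2598876953125, -20.067276000976562), (189.74044799804688, 132.59872436523438), 75.40894317626953), 3166.5)
(((543.076171875, -22.996315002441406), (184.04800415039062, 130.90208435058594), 76.0704116821289), 2201.5)
[([409, 113, 11, 5, 49], array([413.8, 115.2])), ([353, 222, 19, 6, 86], array([361.5, 224.9])), ([414, 400, 13, 5, 44], array([420.1, 402.1]))]
[([300, 154, 8, 22, 82], array([303.7, 164.8]))]
```

```bash
cat >> h.py <<'E'
J=np.array([.553,-.070]);A=-.2385
def tojig(p): 
    d=np.array(p)[:2]-J;c,s=np.cos(A),np.sin(A);return np.array([c*d[0]+s*d[1],-s*d[0]+c*d[1]])
def toworld(x,y):
    c,s=np.cos(A),np.sin(A);return J+[c*x-s*y,s*x+c*y]
def tri(d1,p1,d2,p2):
    o,r=ray(d1,*p1);q,t=ray(d2,*p2);M=np.c_[r,-t];k=np.linalg.lstsq(M,q-o,rcond=None)[0]
    a,b=o+r*k[0],q+t*k[1];return (a+b)/2,np.linalg.norm(a-b)
from scipy.spatial.transform import Rotation as Rn
def info(tx=None,ty=None,tz=None):
    s=robot.state();R=Rn.from_rotvec(s['orientation']).as_matrix();p=s['eef_pos']
    print('t',round(s['t'],2),'jig',(tojig(p)*1000).round(1),'z',round(p[2]*1e3,1),'yaw-err',round(np.arctan2(R[1,0],R[0,0])-A,4),'zax',R[:,2].round(3),'F',s['force'].round(2),'w',round(s['width'],2))
    if tx is not None:
        w=np.r_[toworld(tx/1e3,ty/1e3),tz/1e3];print('shift cm',(R.T@(w-p)*100).round(2))
        Rt=Rn.from_euler('z',A).as_matrix()@np.diag([1,-1,-1]);print('turn',Rn.from_matrix(R.T@Rt).as_rotvec().round(3))
E
python3 - <<'E'
from h import *
t=load('top0.png');s=load('side0.png')
P,e=tri(t,(371.2,225.5),s,(306.5,154.5));print('tip',P,e,tojig(P)*1e3)
# side: red extent, plane jig y-z at x=35
def onjx(d,u,v,x):
    o,r=ray(d,u,v);c,sn=np.cos(A),np.sin(A);n=np.array([c,sn,0]);k=(x-n[:2]@(o[:2]-J))/(n@r);return o+k*r
for d,uv in((t,(371.5,225.8)),(t,(353,223.7)),(s,(307,153.5)),(s,(301,175.5))):
    p=onjx(d,*uv,.035);print((tojig(p)*1e3).round(1),p[2].round(4))
p0=lambda c,z:np.r_[toworld(.035,(-128+c-(z*1e3-76)*np.tan(.55))/1e3),z]
for c in(-11,0,11): print(c,[np.round(proj(d,p0(c,z)),1) for d in(t,s) for z in(.100,.154)])
for f,z in(((388,209),.04),((382,272),.048)):print(tojig(onz(t,*f,z))*1e3)
for n,o,k in(('top0',(340,205),12),('side0',(270,140),12)):
    a=cv2.imread(f'pics/{n}.png')[o[1]:o[1]+45,o[0]-15:o[0]+50];cv2.imwrite(f'pics/{n}h.png',cv2.resize(a,None,fx=k,fy=k,interpolation=0))
info(-130,44,150)
E
```

```text
tip [ 0.54776688 -0.24619125  0.14819406] 0.0003595582979780623 [  36.53937552 -172.44017737]
[  35.  -171.6] 0.1585
[  35.  -131.3] 0.1145
[  35.  -172.4] 0.1512
[  35.  -139.2] 0.1028
-11 [array([360.7, 226. ]), array([377.2, 227.2]), array([303.4, 174.5]), array([309.4, 150.7])]
0 [array([356.5, 225.1]), array([372.8, 226.3]), array([301.6, 176. ]), array([307.6, 152.1])]
11 [array([352.4, 224.2]), array([368.5, 225.4]), array([299.7, 177.6]), array([305.8, 153.4])]
[ 102.54649233 -225.55424414]
[ -68.20794683 -241.12563151]
t 0.15 jig [-198.9 -606.4] z 230.4 yaw-err 0.5783 zax [-0.001  0.002 -1.   ] F [ 0.38 -0.14 -0.61] w 1.0
shift cm [ 41.32 -50.68   8.14]
turn [-0.002  0.001  0.578]
```

>>> {"method": "arm_command", "body": {"targets": [[[2.9, -2.3, 0], [0, 0, 0], -1], [[2.9, -2.3, 0], [0, 0, 0], -1], [[2.9, -2.3, 0], [0, 0, 0], -1], [[2.9, -2.3, 0], [0, 0, 0], -1], [[2.9, -2.3, 0], [0, 0, 0], -1]]}}

```text
t: 0.57
eef_pos: [0.308, -0.4593, 0.226]
orientation: [3.102, 0.497, -0.015]
force: [0.8, -0.3, 0.5]
width: 0.999
```

>>> {"method": "arm_command", "body": {"targets": [[[2.9, -2.3, 0], [0, 0, 0], -1], [[2.9, -2.3, 0], [0, 0, 0], -1], [[2.9, -2.3, 0], [0, 0, 0], -1], [[2.9, -2.3, 0], [0, 0, 0], -1], [[2.9, -2.3, 0], [0, 0, 0], -1]]}}

```text
t: 0.98
eef_pos: [0.4122, -0.2961, 0.224]
orientation: [-3.101, -0.494, 0.017]
force: [1.0, -0.5, 0.4]
width: 0.999
```

>>> {"method": "arm_command", "body": {"targets": [[[0, 0, 0], [0, 0, 0.116], -1], [[0, 0, 0], [0, 0, 0.116], -1], [[0, 0, 0], [0, 0, 0.116], -1], [[0, 0, 0], [0, 0, 0.116], -1], [[0, 0, 0], [0, 0, 0.116], -1]]}}

```text
t: 1.4
eef_pos: [0.4198, -0.2814, 0.2231]
orientation: [-3.107, 0.412, 0.015]
force: [0.4, 0.3, -0.7]
width: 0.999
```

```bash
python3 -c "
from h import *
info(-130,44,150)"
```

```text
t 1.4 jig [ -79.5 -236.9] z 223.1 yaw-err -0.0254 zax [-0.008  0.009 -1.   ] F [ 0.44  0.35 -0.7 ] w 1.0
shift cm [ -5.69 -27.9    7.55]
turn [-0.006  0.01  -0.025]
```

>>> {"method": "arm_command", "body": {"targets": [[[-0.55, -2.7, 0], [-0.006, 0.01, -0.022], -1], [[-0.55, -2.7, 0], [0, 0, 0], -1], [[-0.55, -2.7, 0], [0, 0, 0], -1], [[-0.55, -2.7, 0], [0, 0, 0], -1], [[-0.55, -2.7, 0], [0, 0, 0], -1]]}}

```text
t: 1.82
eef_pos: [0.4258, -0.1465, 0.2218]
orientation: [3.109, -0.407, -0.001]
force: [0.9, -0.8, -0.0]
width: 1.002
```

>>> {"method": "arm_command", "body": {"targets": [[[-0.55, -2.7, 0], [0, 0, 0], -1], [[-0.55, -2.7, 0], [0, 0, 0], -1], [[-0.55, -2.7, 0], [0, 0, 0], -1], [[-0.55, -2.7, 0], [0, 0, 0], -1], [[-0.45, -1.5, 0], [0, 0, 0], -1]]}}

```text
t: 2.23
eef_pos: [0.4307, -0.0118, 0.2208]
orientation: [3.111, -0.402, -0.002]
force: [0.8, -0.2, -0.1]
width: 1.001
```

>>> {"method": "arm_command", "body": {"targets": [[[0, 0, 2], [0, 0, 0], -1], [[0, 0, 2], [0, 0, 0], -1], [[0, 0, 2], [0, 0, 0], -1]]}}

```text
t: 2.48
eef_pos: [0.4344, -0.0049, 0.163]
orientation: [-3.117, 0.383, -0.017]
force: [0.1, -0.5, -0.3]
width: 0.998
```

```bash
python3 -c "
from h import *
info(-130,44,60)
grab('wrist','w1.png');grab('top','t1.png')"
```

```text
t 2.48 jig [-130.6   35.3] z 163.0 yaw-err -0.0061 zax [ 0.011 -0.    -1.   ] F [ 0.11 -0.54 -0.32] w 1.0
shift cm [-0.05 -0.85 10.3 ]
turn [-0.002 -0.01  -0.006]
```

View pics/w1.png

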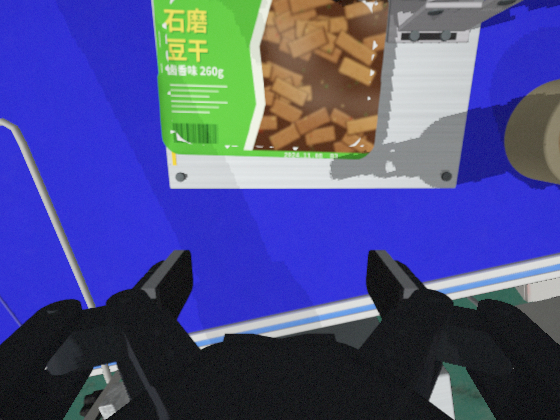

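```bash
python3 -c "
from h import *
d=load('w1.png')
for p,z in(((163,145),.048),((190,157),.047),((350,159),.047),((380,140),.048),((172,188),.008),((457,186),.008)): print((tojig(onz(d,*p,z))*1e3).round(1))
print(tojig(d['extrinsics'][:3,3])*1e3,d['extrinsics'][:3,3])
"
```

```text
[-78.7 136.7]
[-89.2 114.4]
[-91.8 -26.6]
[-75.6 -51.3]
[-124.6  147.8]
[-124.2 -148.3]
[-65.72579497  35.26543009] [ 0.49746597 -0.0202054   0.30550951]
```

>>> {"method": "arm_command", "body": {"targets": [[[0, -0.4, 3], [0, -0.01, -0.006], -1], [[0, -0.4, 3], [0, 0, 0], -1], [[0, 0, 3], [0, 0, 0], -1], [[0, 0, 2], [0, 0, 0], -1], [[0, 0, 1], [0, 0, 0], -1]]}}

```text
t: 3.0
eef_pos: [0.4413, 0.0014, 0.0431]
orientation: [-3.116, 0.38, -0.013]
force: [-0.5, -0.5, 0.9]
width: 0.997
```

```bash
python3 -c "
from h import *
info(-130,43,20)"
```

```text
t 3.0 jig [-125.4   43. ] z 43.1 yaw-err -0.0039 zax [ 0.008  0.001 -1.   ] F [-0.48 -0.51  0.85] w 1.0
shift cm [-0.47  0.01  2.3 ]
turn [-0.003 -0.008 -0.004]
```

>>> {"method": "arm_command", "body": {"targets": [[[-0.2, 0, 1.3], [0, -0.006, -0.003], -1], [[0, 0, 0.8], [0, 0, 0], -1], [[0, 0, 0.2], [0, 0, 0], -1]]}}

```text
t: 3.25
eef_pos: [0.4411, 0.0011, 0.019]
orientation: [-3.116, 0.377, -0.004]
force: [-0.3, 0.7, 0.2]
width: 1.001
```

```bash
python3 -c "
from h import *
info(-110,43,20)
grab('side','s2.png');grab('wrist','w2.png')
a=cv2.imread('pics/s2.png')[140:310,170:390]; cv2.imwrite('pics/s2z.png',cv2.resize(a,None,fx=3.5,fy=3.5,interpolation=2))
"
```

```text
t 3.25 jig [-125.5   42.6] z 19.0 yaw-err -0.0025 zax [ 0.003  0.002 -1.   ] F [-0.31  0.67  0.18] w 1.0
shift cm [ 1.55 -0.04 -0.1 ]
turn [-0.003 -0.002 -0.003]
```

View pics/s2z.png

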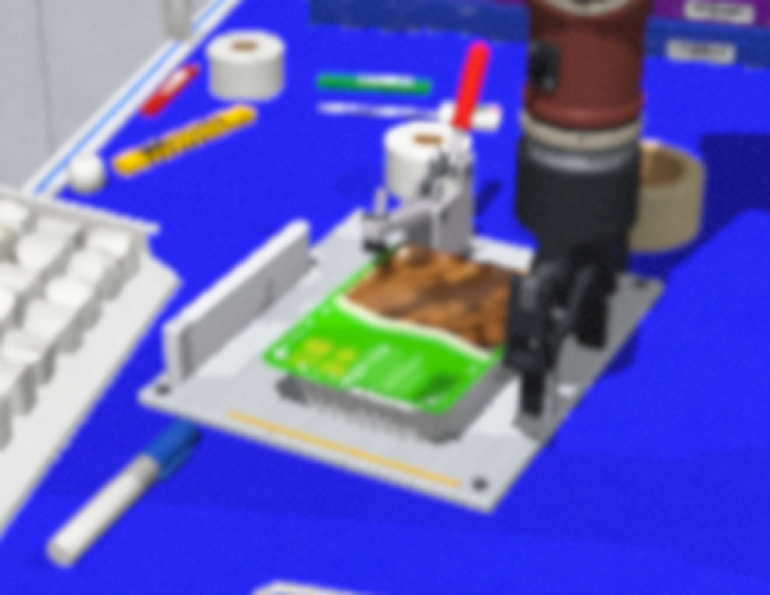

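View pics/w2.png

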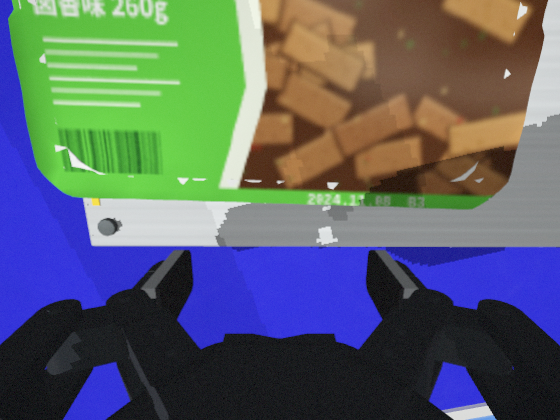

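>>> {"method": "arm_command", "body": {"targets": [[[0.5, 0, 0], [0, 0, 0], -1], [[0.5, 0, 0], [0, 0, 0], -1], [[0.5, 0, 0], [0, 0, 0], -1], [[0.5, 0, 0], [0, 0, 0], -1], [[0.5, 0, 0], [0, 0, 0], -1]]}}

```text
t: 3.77
eef_pos: [0.4691, -0.0056, 0.0233]
orientation: [-3.116, 0.378, -0.013]
force: [-1.2, 0.1, -0.1]
width: 1.002
```

>>> {"method": "arm_command", "body": {"targets": [[[0.4, 0, 0], [0, 0, 0], -1], [[0.4, 0, 0], [0, 0, 0], -1], [[0.4, 0, 0], [0, 0, 0], -1], [[0.4, 0, 0], [0, 0, 0], -1], [[0.4, 0, 0], [0, 0, 0], -1]]}}

```text
t: 4.18
eef_pos: [0.4864, -0.0104, 0.0232]
orientation: [-3.116, 0.377, 0.001]
force: [-2.6, 0.5, 2.8]
width: 1.003
```

```bash
python3 -c "
from h import *
info(-36,43,20)
grab('wrist','w3.png')"
```

```text
t 4.18 jig [-78.8  42.2] z 23.2 yaw-err -0.0023 zax [-0.001  0.003 -1.   ] F [-2.55  0.53  2.76] w 1.0
shift cm [ 4.28 -0.09  0.32]
turn [-0.003  0.001 -0.002]
```

View pics/w3.png

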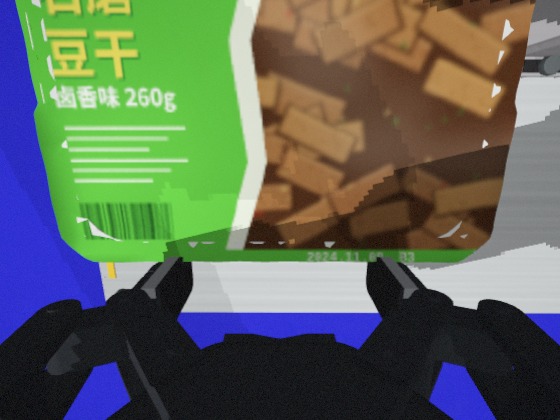

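>>> {"method": "arm_command", "body": {"targets": [[[0.4, 0, 0], [0, 0, 0], -1], [[0.4, 0, 0], [0, 0, 0], -1], [[0.4, 0, 0], [0, 0, 0], -1], [[0.4, 0, 0], [0, 0, 0], -1], [[0.4, 0, 0], [0, 0, 0], -1]]}}

```text
t: 4.65
eef_pos: [0.5067, -0.0154, 0.0231]
orientation: [-3.116, 0.376, 0.005]
force: [-1.4, 0.9, 1.8]
width: 0.999
```

```bash
python3 -c "
from h import *
info(-36,43,20)
grab('wrist','w4.png');grab('top','t4.png')
a=cv2.imread('pics/t4.png')[160:310,180:420]; cv2.imwrite('pics/t4z.png',cv2.resize(a,None,fx=3.3,fy=3.3,interpolation=2))"
```

```text
t 4.65 jig [-57.9  42.1] z 23.1 yaw-err -0.0018 zax [-0.003  0.003 -1.   ] F [-1.39  0.87  1.8 ] w 1.0
shift cm [ 2.19 -0.09  0.31]
turn [-0.002  0.003 -0.002]
```

View pics/w4.png

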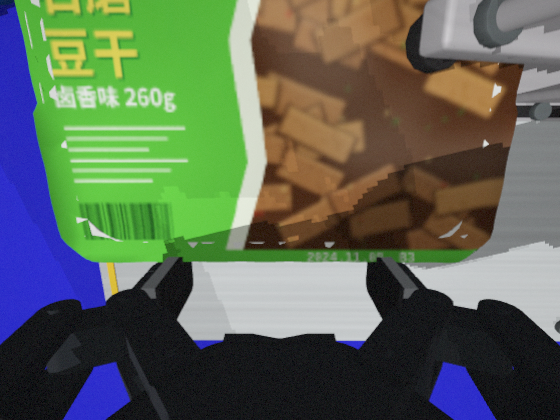

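View pics/t4z.png

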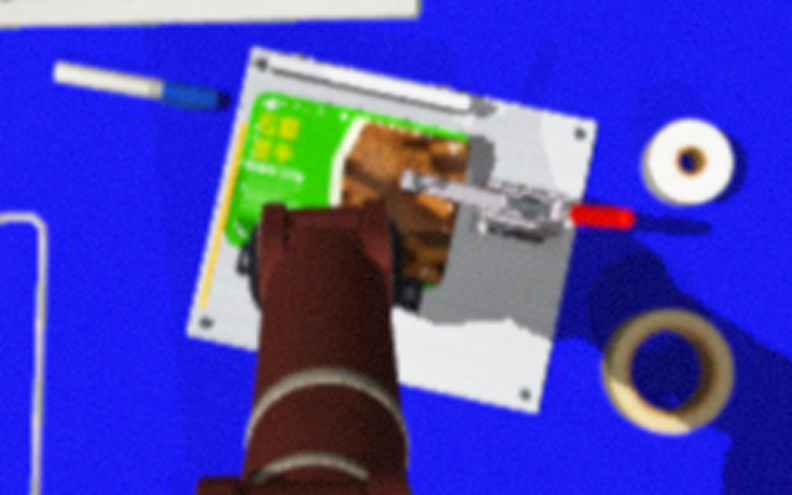

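>>> {"method": "arm_command", "body": {"targets": [[[0.4, 0, 0], [0, 0, 0], -1], [[0.4, 0, 0], [0, 0, 0], -1], [[0.3, 0, 0], [0, 0, 0], -1], [[0.3, 0, 0], [0, 0, 0], -1], [[0.2, 0, 0], [0, 0, 0], -1]]}}

```text
t: 5.17
eef_pos: [0.5242, -0.0196, 0.023]
orientation: [-3.116, 0.377, 0.003]
force: [-3.2, 0.2, 1.9]
width: 1.0
```

>>> {"method": "arm_command", "body": {"targets": [[[0.15, 0, 0], [0, 0, 0], -1], [[0.15, 0, 0], [0, 0, 0], -1]]}}

```text
t: 5.33
eef_pos: [0.5274, -0.0204, 0.023]
orientation: [-3.116, 0.377, 0.004]
force: [-3.1, 1.0, 0.7]
width: 0.997
```

```bash
python3 -c "
from h import *
info(-36,43,20)"
```

```text
t 5.33 jig [-36.6  42.1] z 23.0 yaw-err -0.0021 zax [-0.002  0.003 -1.   ] F [-3.07  0.95  0.72] w 1.0
shift cm [ 0.06 -0.09  0.3 ]
turn [-0.002  0.003 -0.002]
```

Close to home; creep until the fence is felt.

>>> {"method": "arm_command", "body": {"targets": [[[0.1, 0, 0], [0, 0, 0], -1], [[0.1, 0, 0], [0, 0, 0], -1]]}}

```text
t: 5.5
eef_pos: [0.5287, -0.0208, 0.023]
orientation: [-3.116, 0.377, 0.007]
force: [-4.6, 2.0, 2.8]
width: 1.001
```

>>> {"method": "arm_command", "body": {"targets": [[[0.1, 0, 0], [0, 0, 0], -1]]}}

```text
t: 5.58
eef_pos: [0.5286, -0.0208, 0.0229]
orientation: [-3.116, 0.376, 0.011]
force: [-4.5, 1.5, 3.8]
width: 1.003
```

>>> {"method": "arm_command", "body": {"targets": [[[0.1, 0, 0], [0, 0, 0], -1]]}}

```text
t: 5.67
eef_pos: [0.5286, -0.0208, 0.0227]
orientation: [-3.116, 0.376, 0.014]
force: [-5.0, 0.8, 3.6]
width: 0.999
```

```bash
python3 -c "
from h import *
info(-36,43,20)
for n in('top','side'):
  grab(n,n+'5.png')
a=cv2.imread('pics/top5.png')[160:310,180:420]; cv2.imwrite('pics/t5z.png',cv2.resize(a,None,fx=3.3,fy=3.3,interpolation=2))
a=cv2.imread('pics/side5.png')[140:310,170:390]; cv2.imwrite('pics/s5z.png',cv2.resize(a,None,fx=3.5,fy=3.5,interpolation=2))"
```

```text
t 5.67 jig [-35.3  42. ] z 22.7 yaw-err -0.0016 zax [-0.009  0.004 -1.   ] F [-4.96  0.79  3.61] w 1.0
shift cm [-0.06 -0.1   0.28]
turn [-0.002  0.009 -0.002]
```

View pics/t5z.png

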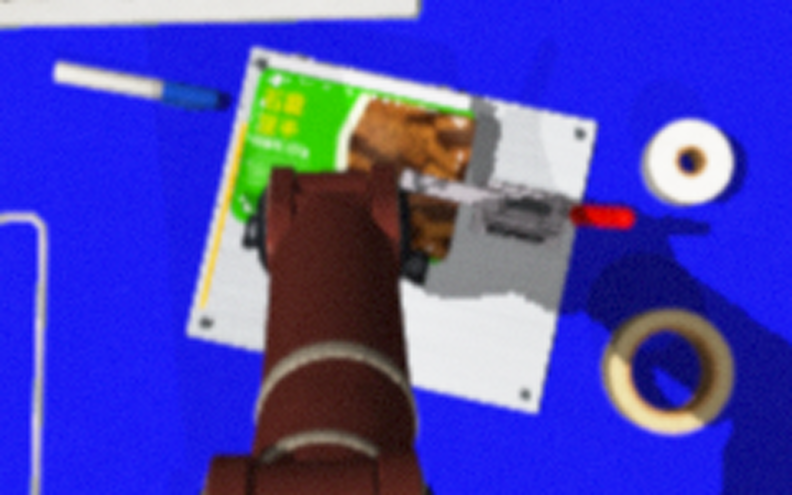

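View pics/s5z.png

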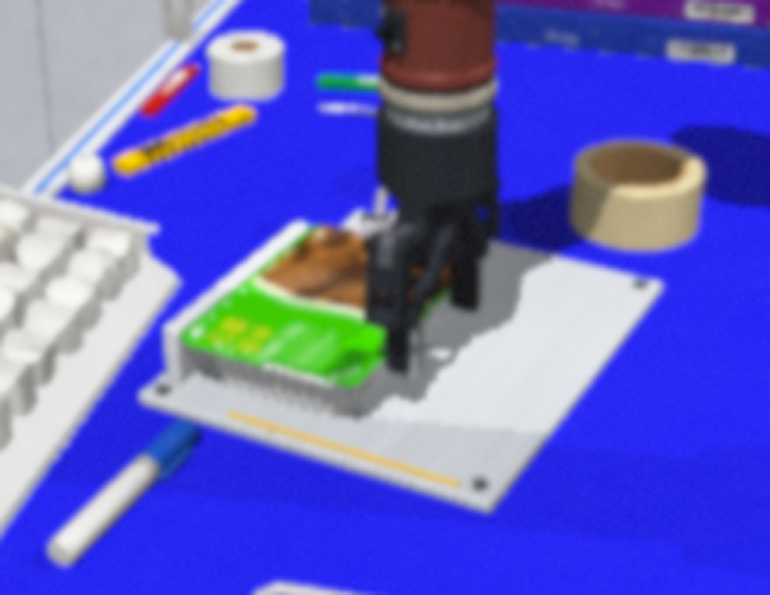

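>>> {"method": "arm_command", "body": {"targets": [[[0.2, 0, 0], [0, 0, 0], -1], [[0.25, 0, 0], [0, 0, 0], -1]]}}

```text
t: 5.93
eef_pos: [0.5284, -0.0209, 0.0223]
orientation: [-3.116, 0.375, 0.03]
force: [-7.1, 1.8, 5.2]
width: 1.0
```

>>> {"method": "arm_command", "body": {"targets": [[[0.3, 0, 0], [0, 0, 0], -1], [[0.3, 0, 0], [0, 0, 0], -1]]}}

```text
t: 6.1
eef_pos: [0.5281, -0.0209, 0.0217]
orientation: [-3.116, 0.374, 0.051]
force: [-7.5, 2.4, 5.5]
width: 1.0
```

```bash
python3 -c "
from h import *
info(-36,43,20);print(robot.state()['ft_torque'])"
```

```text
t 6.1 jig [-35.8  41.8] z 21.7 yaw-err -0.0006 zax [-0.032  0.007 -0.999] F [-7.51  2.42  5.49] w 1.0
shift cm [-0.02 -0.12  0.18]
turn [ 0.001  0.033 -0.001]
[ 0.39789544  1.50284249 -0.01284752]
```

>>> {"method": "arm_command", "body": {"targets": [[[-0.3, 0, 0], [0, 0.015, 0], -1], [[-0.5, 0, 0], [0, 0.015, 0], -1], [[-1.5, 0, 0], [0, 0, 0], -1], [[-2, 0, 0], [0, 0, 0], -1], [[-2, 0, -1], [0, 0, 0], -1]]}}

```text
t: 6.52
eef_pos: [0.48, -0.0084, 0.0314]
orientation: [3.118, -0.38, 0.048]
force: [0.4, 0.5, 0.1]
width: 1.001
```

>>> {"method": "arm_command", "body": {"targets": [[[-1, 0, -3], [0, 0, 0], 1], [[0, 0, -3], [0, 0, 0], 1], [[0, 0, -3], [0, 0, 0], 1], [[0, 0, -3], [0, 0, 0], 1], [[0, 0, -3], [0, 0, 0], 1]]}}

```text
t: 6.93
eef_pos: [0.4668, -0.0056, 0.1836]
orientation: [3.117, -0.379, 0.064]
force: [1.1, -0.2, 0.2]
width: 0.301
```

```bash
python3 -c "
from h import *
info(-100,-120,230)
for n in('top','side','wrist'):
  grab(n,n+'6.png')
a=cv2.imread('pics/top6.png')[160:310,180:420]; cv2.imwrite('pics/t6z.png',cv2.resize(a,None,fx=3.3,fy=3.3,interpolation=2))
a=cv2.imread('pics/side6.png')[140:310,170:390]; cv2.imwrite('pics/s6z.png',cv2.resize(a,None,fx=3.5,fy=3.5,interpolation=2))"
```

```text
t 6.93 jig [-99.   42.2] z 183.6 yaw-err -0.0038 zax [ 0.04  -0.006 -0.999] F [ 1.1  -0.2   0.15] w 0.3
shift cm [ 0.15 16.2  -4.7 ]
turn [-0.004 -0.04  -0.004]
```

View pics/s6z.png

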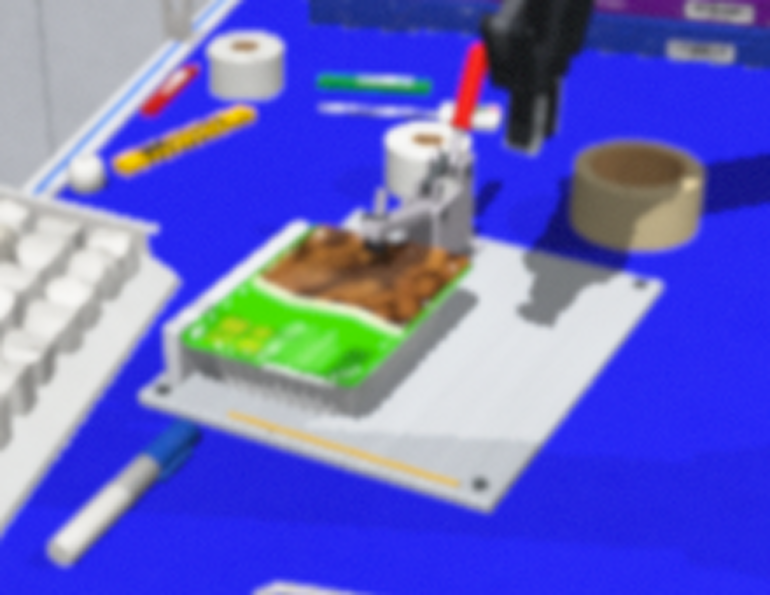

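View pics/wrist6.png

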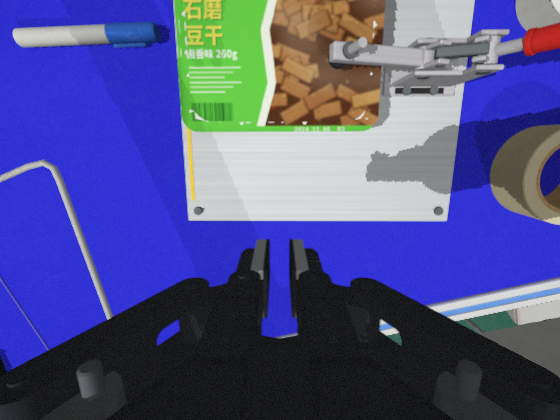

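>>> {"method": "arm_command", "body": {"targets": [[[0, 2.5, -0.5], [0, -0.04, 0], 1], [[0, 3.5, 0], [0, 0, 0], 1], [[0, 3.5, 0], [0, 0, 0], 1], [[0, 3.5, 0], [0, 0, 0], 1], [[0, 3.5, 0], [0, 0, 0], 1]]}}

```text
t: 7.5
eef_pos: [0.4372, -0.1626, 0.1857]
orientation: [-3.113, 0.343, -0.031]
force: [1.0, -0.9, -0.4]
width: -0.002
```

>>> {"method": "arm_command", "body": {"targets": [[[0, 3.5, 0], [0, 0, 0], 1], [[0, 3.5, 0], [0, 0, 0], 1], [[0, 3, 0], [0, 0, 0], 1], [[0, 1, 0], [0, 0, 0], 1]]}}

```text
t: 7.83
eef_pos: [0.4109, -0.2836, 0.1802]
orientation: [-3.119, 0.359, -0.037]
force: [-0.6, 0.1, 0.2]
width: 0.003
```

```bash
python3 -c "
from h import *
info(35,-230,200)
d=load('wrist6.png')
for p,z in(((200,130),.047),((360,130),.047),((178,100),.048),((380,100),.048),((190,220),.008),((446,220),.008)): print((tojig(onz(d,*p,z))*1e3).round(1))
"
```

```text
t 7.83 jig [ -87.7 -241.1] z 180.2 yaw-err 0.0093 zax [ 0.024 -0.001 -1.   ] F [-0.56  0.06  0.17] w 0.0
shift cm [12.32 -1.01 -1.69]
turn [-0.004 -0.023  0.009]
[-25.4 119.7]
[-26.  -32.1]
[  1.6 138.2]
[  0.7 -48.8]
[-124.5  148.2]
[-125.1 -146.4]
```

>>> {"method": "arm_command", "body": {"targets": [[[3, -0.2, 0], [0, -0.023, 0.009], 1], [[3, 0, 0], [0, 0, 0], 1], [[3, 0, 0], [0, 0, 0], 1], [[2.5, 0, 0], [0, 0, 0], 1], [[0.7, 0, 0], [0, 0, 0], 1]]}}

```text
t: 8.25
eef_pos: [0.5275, -0.3181, 0.1724]
orientation: [-3.114, 0.399, 0.011]
force: [0.4, -0.1, 0.3]
width: 0.001
```

```bash
python3 -c "
from h import *
info(35,-225,125)
"
```

```text
t 8.25 jig [  33.8 -247.1] z 172.4 yaw-err -0.0165 zax [-0.007  0.003 -1.   ] F [ 0.43 -0.1   0.35] w 0.0
shift cm [ 0.12 -2.21  4.74]
turn [-0.002  0.007 -0.016]
```

>>> {"method": "arm_command", "body": {"targets": [[[0.1, -0.5, 2], [0, 0.007, -0.016], 1], [[0, -0.5, 1.7], [0, 0, 0], 1], [[0, -0.5, 0.6], [0, 0, 0], 1], [[0, 0, 0.3], [0, 0, 0], 1]]}}

```text
t: 8.58
eef_pos: [0.5357, -0.3022, 0.1213]
orientation: [-3.119, 0.369, -0.005]
force: [-0.4, -0.0, -0.8]
width: 0.001
```

```bash
python3 -c "
from h import *
info(35,-205,125)
for n in('top','side','wrist'):
  grab(n,n+'7.png')
a=cv2.imread('pics/top7.png')[160:310,240:480]; cv2.imwrite('pics/t7z.png',cv2.resize(a,None,fx=3.3,fy=3.3,interpolation=2))
a=cv2.imread('pics/side7.png')[100:270,200:420]; cv2.imwrite('pics/s7z.png',cv2.resize(a,None,fx=3.5,fy=3.5,interpolation=2))"
```

```text
t 8.58 jig [  38.  -229.7] z 121.3 yaw-err 0.0033 zax [ 0.003  0.    -1.   ] F [-0.44 -0.01 -0.83] w 0.0
shift cm [-0.29 -2.47 -0.36]
turn [-0.001 -0.003  0.003]
```

View pics/s7z.png

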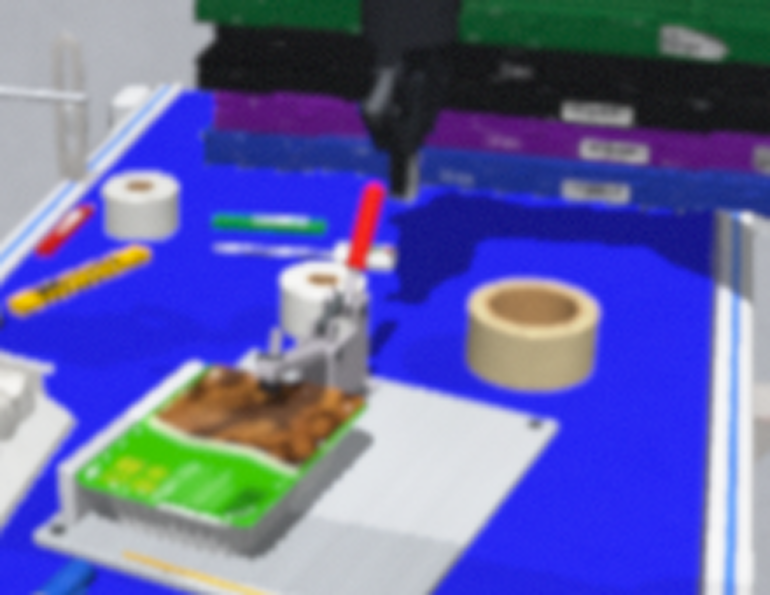

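View pics/wrist7.png

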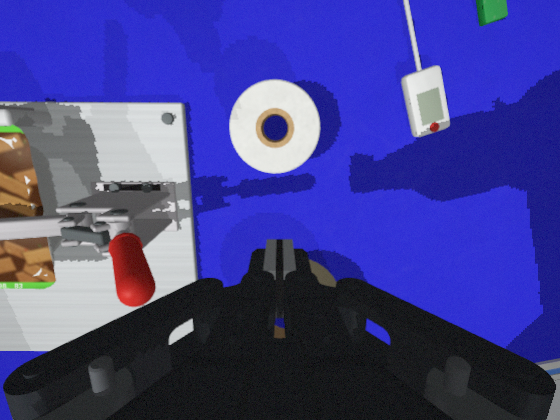

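```bash
python3 -c "
from h import *
print(robot.state()['joint_positions'].round(2))
d=load('wrist7.png'); print(d['extrinsics'].round(3))"
```

```text
[ 0.46  0.68  0.04  1.65 -0.04  0.81 -1.29]
[[-0.235  0.938  0.254  0.599]
 [-0.972 -0.227 -0.061 -0.318]
 [ 0.    -0.261  0.965  0.264]
 [ 0.     0.     0.     1.   ]]
```

>>> {"method": "arm_command", "body": {"targets": [[[0, 0, -0.1], [0, 0, -0.122], 1], [[0, 0, -0.1], [0, 0, -0.122], 1], [[0, 0, 0], [0, 0, -0.122], 1], [[0, 0, 0], [0, 0, -0.122], 1], [[0, 0, 0], [0, 0, -0.122], 1]]}}

```text
t: 9.15
eef_pos: [0.5364, -0.3092, 0.1313]
orientation: [3.069, 0.603, 0.015]
force: [-0.4, -0.1, 1.0]
width: -0.003
```

>>> {"method": "arm_command", "body": {"targets": [[[0, 0, 0], [0, 0, -0.122], 1], [[0, 0, 0], [0, 0, -0.122], 1], [[0, 0, 0], [0, 0, -0.122], 1], [[0, 0, 0], [0, 0, -0.122], 1], [[0, 0, 0], [0, 0, -0.122], 1]]}}

```text
t: 9.57
eef_pos: [0.5368, -0.3158, 0.1389]
orientation: [2.72, 1.508, 0.011]
force: [0.6, -0.2, -0.3]
width: -0.002
```

>>> {"method": "arm_command", "body": {"targets": [[[0, 0, 0], [0, 0, -0.122], 1], [[0, 0, 0], [0, 0, -0.122], 1], [[0, 0, 0], [0, 0, -0.09], 1], [[0, 0, 0], [0, 0, 0], 1]]}}

```text
t: 9.9
eef_pos: [0.5365, -0.3218, 0.1445]
orientation: [2.413, 1.943, 0.002]
force: [0.7, -0.4, 1.3]
width: -0.002
```

```bash
cat >> h.py <<'E'
def info2(tx,ty,tz):
    s=robot.state();R=Rn.from_rotvec(s['orientation']).as_matrix();p=s['eef_pos']
    f=s['force'];c,sn=np.cos(A),np.sin(A)
    print('t',round(s['t'],2),'jig',(tojig(p)*1000).round(1),'z',round(p[2]*1e3,1),'zax',R[:,2].round(3),'Fjig',np.round([c*f[0]+sn*f[1],-sn*f[0]+c*f[1],f[2]],2))
    w=np.r_[toworld(tx/1e3,ty/1e3),tz/1e3];print('shift cm',(R.T@(w-p)*100).round(2))
    Rt=Rn.from_euler('z',A+np.pi/2).as_matrix()@np.diag([1,-1,-1]);print('turn',Rn.from_matrix(R.T@Rt).as_rotvec().round(3))
E
python3 -c "
from h import *
info2(35.5,-205,125)
grab('wrist','w8.png')"
```

```text
t 9.9 jig [  43.4 -248.5] z 144.5 zax [ 0.028 -0.033 -0.999] Fjig [ 0.79 -0.17  1.28]
shift cm [ 4.42 -0.76  1.81]
turn [0.035 0.026 0.024]
```

View pics/w8.png

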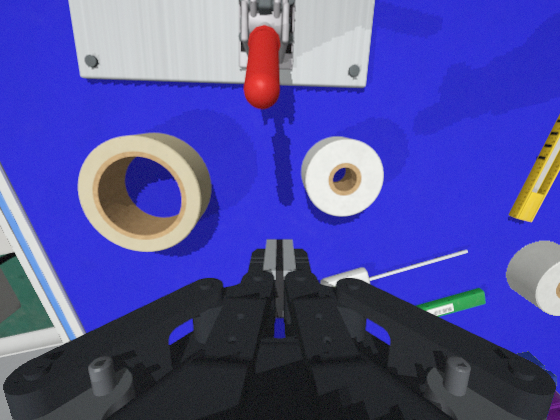

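```bash
python3 -c "
from h import *
d=load('w8.png')
print(tojig(onz(d,262,92,.150))*1e3, tojig(onz(d,262,106,.148))*1e3)"
```

```text
[  33.59954743 -167.18209354] [  33.59487203 -172.8311688 ]
```

>>> {"method": "arm_command", "body": {"targets": [[[0.4, -0.4, 0.8], [0.035, 0.026, 0.024], 1], [[0.3, -0.35, 0.8], [0, 0, 0], 1], [[0.3, 0, 0.3], [0, 0, 0], 1]]}}

```text
t: 10.2
eef_pos: [0.532, -0.3135, 0.1278]
orientation: [2.479, 1.919, 0.0]
force: [-0.4, -0.4, 0.2]
width: -0.002
```

```bash
python3 -c "
from h import *
info2(35.5,-205,125)"
```

```text
t 10.2 jig [  37.1 -241.5] z 127.8 zax [ 0.004 -0.005 -1.   ] Fjig [-0.26 -0.48  0.21]
shift cm [ 3.65 -0.21  0.26]
turn [ 0.006  0.004 -0.015]
```

>>> {"method": "arm_command", "body": {"targets": [[[1, -0.2, 0.3], [0.006, 0.004, -0.015], 1], [[1, -0.1, 0.2], [0, 0, 0], 1], [[1, 0, 0], [0, 0, 0], 1], [[0.7, 0, 0], [0, 0, 0], 1], [[0.5, 0, 0], [0, 0, 0], 1]]}}

```text
t: 10.62
eef_pos: [0.5391, -0.2667, 0.1218]
orientation: [-2.468, -1.943, 0.002]
force: [-0.5, 0.6, -0.3]
width: -0.001
```

```bash
python3 -c "
from h import *
info2(34.5,-190,125)"
```

```text
t 10.62 jig [  33.  -194.4] z 121.8 zax [-0.001 -0.    -1.   ] Fjig [-0.6   0.48 -0.29]
shift cm [ 0.44  0.15 -0.32]
turn [-0.001  0.001  0.001]
```

>>> {"method": "arm_command", "body": {"targets": [[[0.3, 0.1, -0.3], [0, 0, 0], 1], [[0.3, 0, 0], [0, 0, 0], 1], [[0.2, 0, 0], [0, 0, 0], 1]]}}

```text
t: 10.87
eef_pos: [0.5435, -0.2558, 0.126]
orientation: [2.464, 1.948, -0.0]
force: [-0.2, -0.9, 0.3]
width: 0.0
```

>>> {"method": "arm_command", "body": {"targets": [[[0.2, 0, 0], [0, 0, 0], 1], [[0.2, 0, 0], [0, 0, 0], 1]]}}

```text
t: 11.03
eef_pos: [0.5447, -0.2528, 0.1266]
orientation: [2.464, 1.945, -0.001]
force: [-0.6, -1.0, 1.3]
width: -0.001
```

```bash
python3 -c "
from h import *
info2(34.5,-190,125)
grab('wrist','w9.png')"
```

```text
t 11.03 jig [  35.1 -179.6] z 126.6 zax [ 0.001 -0.003 -1.   ] Fjig [-0.35 -1.09  1.3 ]
shift cm [-1.04 -0.06  0.16]
turn [0.002 0.002 0.004]
```

View pics/w9.png

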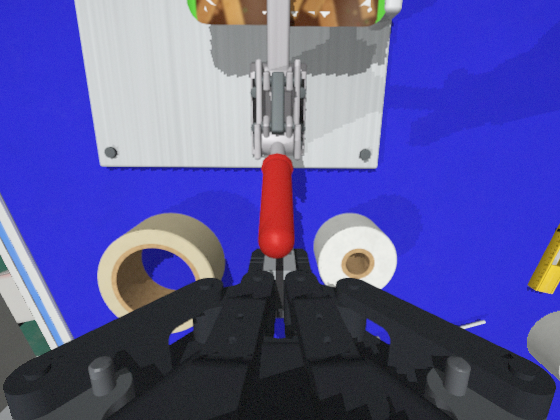

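>>> {"method": "arm_command", "body": {"targets": [[[0.3, 0, 0], [0, 0, 0], 1], [[0.3, 0, 0], [0, 0, 0], 1], [[0.3, 0, 0], [0, 0, 0], 1], [[0.3, 0, 0], [0, 0, 0], 1]]}}

```text
t: 11.42
eef_pos: [0.5472, -0.2422, 0.1265]
orientation: [2.466, 1.94, -0.002]
force: [-0.4, -0.9, 0.5]
width: 0.002
```

>>> {"method": "arm_command", "body": {"targets": [[[0.3, 0, 0], [0, 0, 0], 1], [[0.3, 0, 0], [0, 0, 0], 1]]}}

```text
t: 11.58
eef_pos: [0.5488, -0.2357, 0.1264]
orientation: [2.466, 1.94, -0.002]
force: [0.0, -0.9, -0.4]
width: -0.002
```

```bash
python3 -c "
from h import *
info2(34.5,-160,125)
grab('side','s10.png');grab('wrist','w10.png')
a=cv2.imread('pics/s10.png')[100:270,200:420]; cv2.imwrite('pics/s10z.png',cv2.resize(a,None,fx=3.5,fy=3.5,interpolation=2))"
```

```text
t 11.58 jig [  35. -162.] z 126.4 zax [ 0.001 -0.004 -1.   ] Fjig [ 0.23 -0.84 -0.41]
shift cm [ 0.2  -0.05  0.14]
turn [0.002 0.003 0.001]
```

View pics/s10z.png

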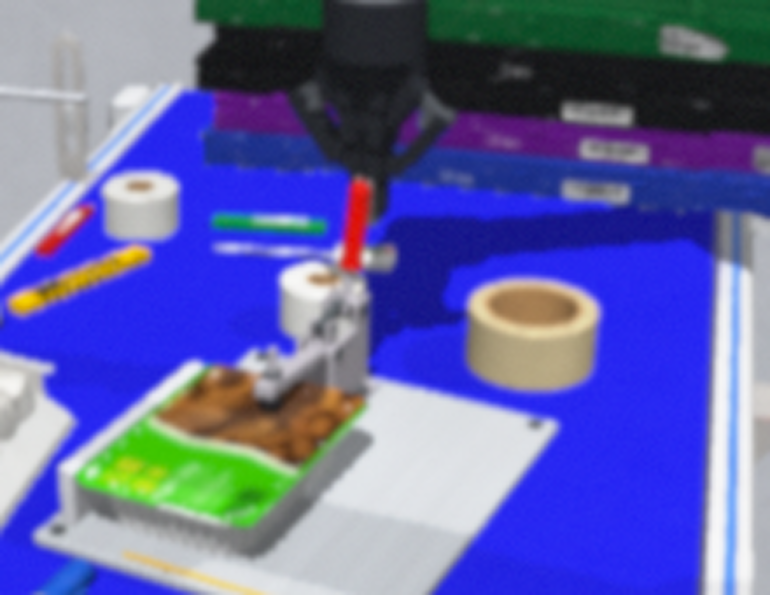

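>>> {"method": "arm_command", "body": {"targets": [[[0.25, 0, 0], [0, 0, 0], 1], [[0.25, 0, 0], [0, 0, 0], 1], [[0.2, 0, 0], [0, 0, 0], 1]]}}

```text
t: 11.93
eef_pos: [0.5504, -0.2291, 0.1265]
orientation: [2.466, 1.94, -0.004]
force: [-0.5, -1.4, 0.6]
width: 0.003
```

>>> {"method": "arm_command", "body": {"targets": [[[0.2, 0, 0], [0, 0, 0], 1], [[0.2, 0, 0], [0, 0, 0], 1], [[0.2, 0, 0], [0, 0, 0], 1]]}}

```text
t: 12.18
eef_pos: [0.5517, -0.2241, 0.1267]
orientation: [2.466, 1.938, -0.006]
force: [-0.5, -1.3, 1.5]
width: 0.0
```

```bash
python3 -c "
from h import *
info2(34.5,-140,125)"
```

```text
t 12.18 jig [  35.1 -150. ] z 126.7 zax [ 0.001 -0.007 -1.   ] Fjig [-0.22 -1.35  1.52]
shift cm [ 1.   -0.07  0.16]
turn [ 0.002  0.006 -0.   ]
```

>>> {"method": "arm_command", "body": {"targets": [[[0.2, 0, 0], [0, 0, 0], 1], [[0.2, 0, 0], [0, 0, 0], 1], [[0.2, 0, 0], [0, 0, 0], 1]]}}

```text
t: 12.43
eef_pos: [0.5532, -0.2184, 0.1269]
orientation: [2.466, 1.936, -0.007]
force: [-0.7, -0.8, 1.7]
width: -0.003
```

>>> {"method": "arm_command", "body": {"targets": [[[0.2, 0, 0], [0, 0, 0], 1], [[0.2, 0, 0], [0, 0, 0], 1], [[0.2, 0, 0], [0, 0, 0], 1]]}}

```text
t: 12.68
eef_pos: [0.5547, -0.2124, 0.1269]
orientation: [2.466, 1.936, -0.008]
force: [-0.9, -2.6, 2.6]
width: -0.004
```

```bash
python3 -c "
from h import *
info2(34.5,-130,125)
grab('side','s11.png');grab('wrist','w11.png')
a=cv2.imread('pics/s11.png')[100:270,200:420]; cv2.imwrite('pics/s11z.png',cv2.resize(a,None,fx=3.5,fy=3.5,interpolation=2))"
```

```text
t 12.68 jig [  35.2 -137.9] z 126.9 zax [ 0.    -0.008 -1.   ] Fjig [-0.31 -2.75  2.62]
shift cm [ 0.8  -0.08  0.19]
turn [ 0.002  0.008 -0.001]
```

View pics/s11z.png

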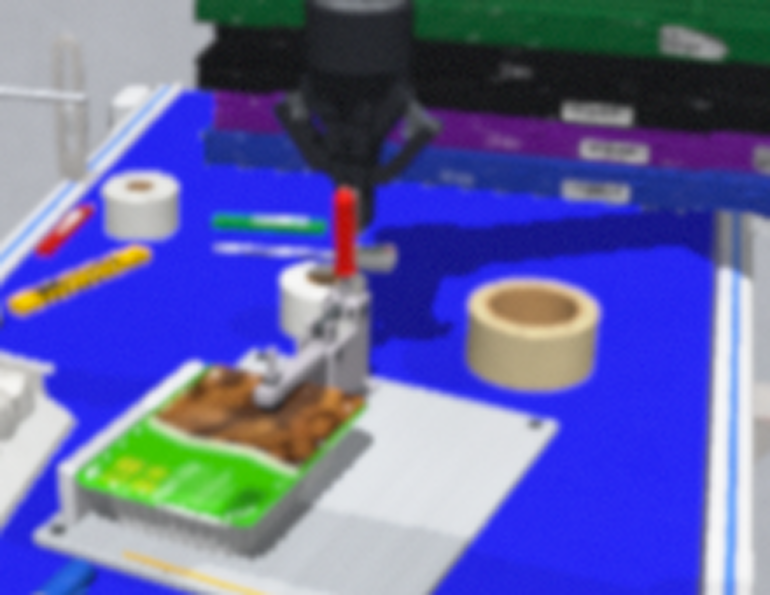

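>>> {"method": "arm_command", "body": {"targets": [[[0.2, 0, 0], [0, 0, 0], 1], [[0.2, 0, 0], [0, 0, 0], 1]]}}

```text
t: 12.95
eef_pos: [0.5558, -0.2075, 0.1268]
orientation: [2.466, 1.937, -0.006]
force: [-0.9, 1.1, 1.3]
width: -0.006
```

>>> {"method": "arm_command", "body": {"targets": [[[0.2, 0, 0], [0, 0, 0], 1], [[0.2, 0, 0], [0, 0, 0], 1]]}}

```text
t: 13.12
eef_pos: [0.5571, -0.2019, 0.1265]
orientation: [2.467, 1.938, -0.004]
force: [-0.3, 0.9, -0.3]
width: -0.003
```

>>> {"method": "arm_command", "body": {"targets": [[[0.2, 0, 0], [0, 0, 0], 1], [[0.2, 0, 0], [0, 0, 0], 1]]}}

```text
t: 13.28
eef_pos: [0.5573, -0.2008, 0.1263]
orientation: [2.465, 1.936, -0.011]
force: [-1.3, -5.8, 2.1]
width: 0.0
```

```bash
python3 -c "
from h import *
info2(34.5,-130,125)"
```

```text
t 13.28 jig [  35.1 -126.1] z 126.3 zax [-0.001 -0.01  -1.   ] Fjig [ 0.11 -5.91  2.08]
shift cm [-0.39 -0.06  0.13]
turn [ 0.002  0.01  -0.001]
```

```bash
python3 -c "
from h import *
grab('side','s12.png');grab('wrist','w12.png')
a=cv2.imread('pics/s12.png')[100:270,200:420]; cv2.imwrite('pics/s12z.png',cv2.resize(a,None,fx=3.5,fy=3.5,interpolation=2))"
```

```text
(no output)
```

View pics/s12z.png

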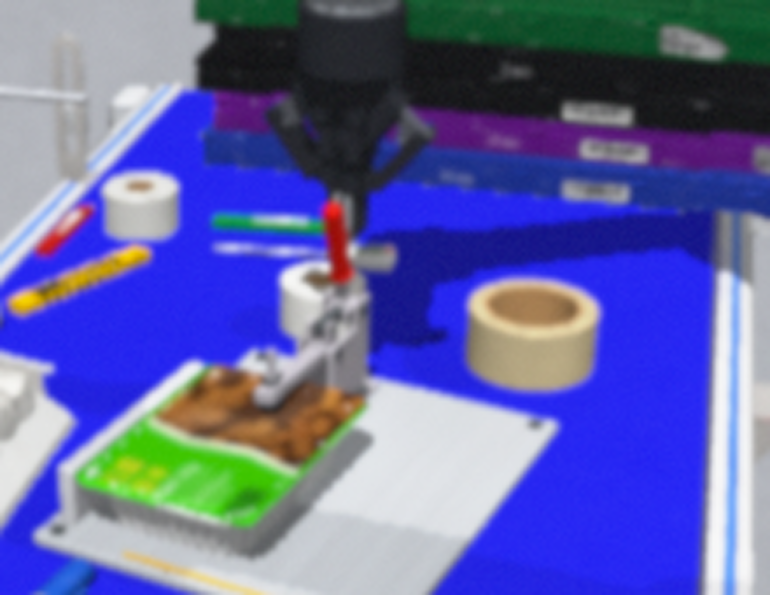

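View pics/w12.png

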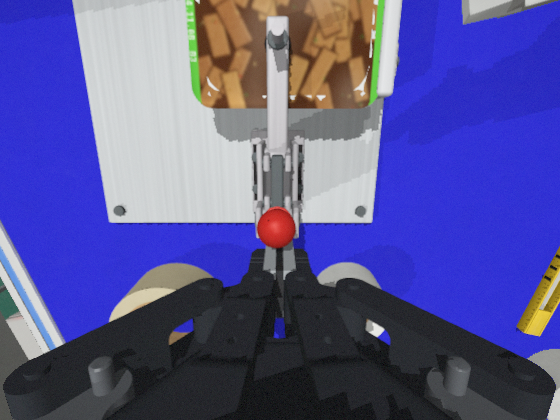

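```bash
cat > ang.py <<'E'
from h import *
import sys
def onjx(d,u,v,x=.035):
    o,r=ray(d,u,v);c,sn=np.cos(A),np.sin(A);n=np.array([c,sn,0]);k=(x-n[:2]@(o[:2]-J))/(n@r);p=o+k*r;return tojig(p)[1]*1e3,p[2]*1e3
def axis(f):
    d=load(f);h=cv2.cvtColor(d['color'],cv2.COLOR_RGB2HSV);m=(((h[...,0]<8)|(h[...,0]>172))&(h[...,1]>180)&(h[...,2]>90)).astype(np.uint8)
    m[:, :285]=0;m[:,325:]=0;m[:140]=0;m[200:]=0
    v,u=np.nonzero(m);P=np.array([onjx(d,a,b) for a,b in zip(u,v)])
    l=cv2.fitLine(P.astype(np.float32),2,0,.01,.01).ravel();dx,dz=l[:2]*np.sign(l[1])
    t=np.arctan2(dx,dz); y76=l[2]+(76-l[3])*dx/dz
    print(f,'lever',round(t+.55,3),'pivot y',round(y76,1),'top',P[P[:,1].argmax()].round(1))
for f in sys.argv[1:]:axis(f)
E
python3 ang.py side0.png side7.png s10.png s11.png s12.png
```

```text
side0.png lever -0.009 pivot y -122.4 top [-166.2  152. ]
side7.png lever -0.025 pivot y -122.0 top [-166.2  152. ]
s10.png lever 0.292 pivot y -123.8 top [-135.6  167.9]
s11.png lever 0.625 pivot y -126.3 top [-112.8  167.9]
s12.png lever 0.917 pivot y -129.7 top [-96.2 165.9]
```

>>> {"method": "arm_command", "body": {"targets": [[[-0.5, 0, 0], [0, 0, 0], 1], [[-1, 0, 0], [0, 0, 0], 1], [[-2, 0, 0], [0, 0, 0], 1], [[-3, 0, 0], [0, 0, 0], 1], [[-3, 0, 0], [0, 0, 0], 1]]}}

```text
t: 13.8
eef_pos: [0.5391, -0.2819, 0.1269]
orientation: [-2.452, -1.962, -0.01]
force: [0.3, 0.3, -0.9]
width: -0.0
```

```bash
python3 -c "
from h import *
info2(34.5,-230,140)
grab('side','s13.png');grab('wrist','w13.png');grab('top','t13.png')
a=cv2.imread('pics/s13.png')[130:300,200:420]; cv2.imwrite('pics/s13z.png',cv2.resize(a,None,fx=3.5,fy=3.5,interpolation=2))
a=cv2.imread('pics/t13.png')[160:310,180:420]; cv2.imwrite('pics/t13z.png',cv2.resize(a,None,fx=3.3,fy=3.3,interpolation=2))"; python3 ang.py s13.png
```

```text
t 13.8 jig [  36.6 -209.2] z 126.9 zax [ 0.005  0.005 -1.   ] Fjig [ 0.21  0.39 -0.87]
shift cm [-2.07 -0.24 -1.32]
turn [ 0.003 -0.006  0.017]
s13.png lever 0.892 pivot y -126.9 top [-96.3 163.3]
```

View pics/s13z.png

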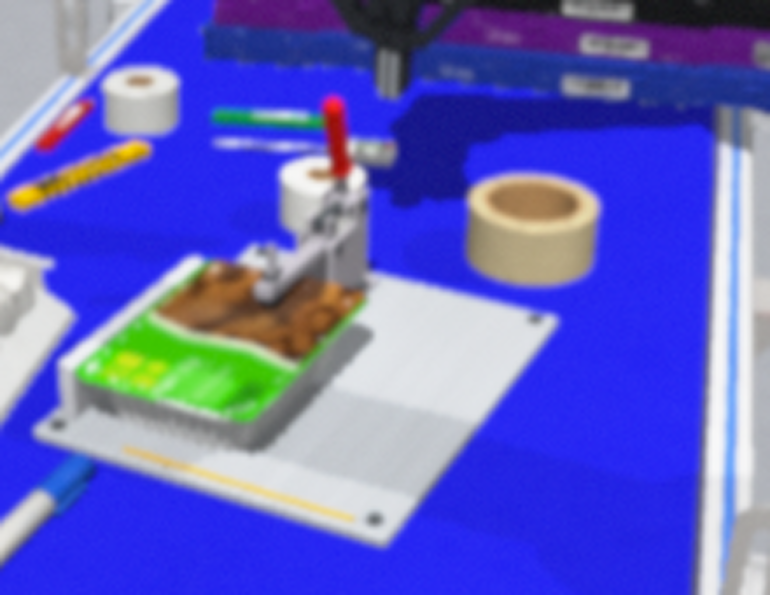

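View pics/t13z.png

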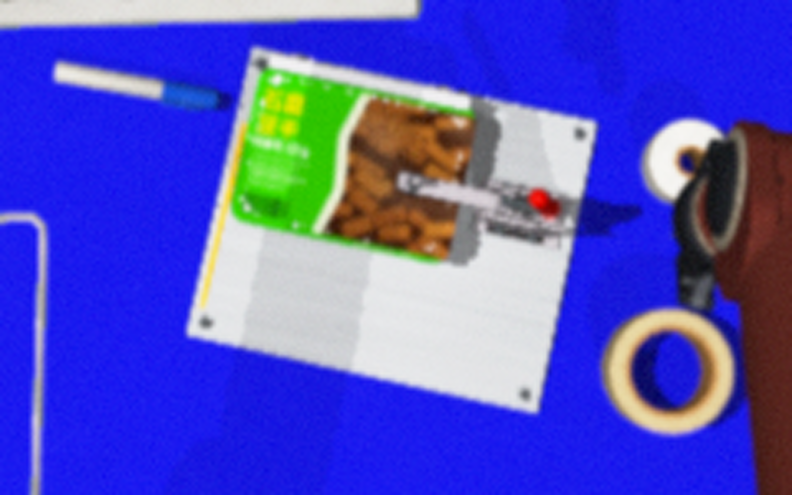

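View pics/w13.png

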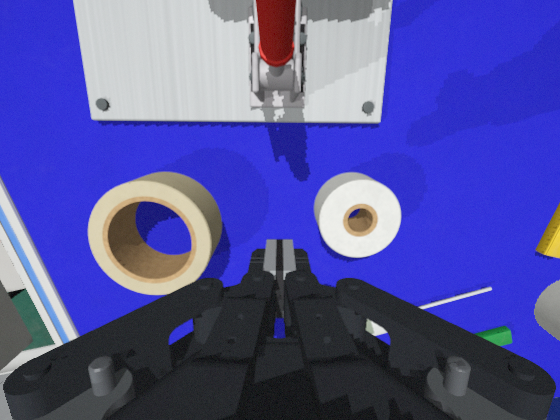

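```bash
python3 - <<'E'
from h import *
from m import tray
for f,k,z in(('t13.png',((235,175),(330,250)),.048),('s13.png',((215,195),(310,255)),.048)):
    r,a=tray(load(f),z,k);print(f,(tojig(np.array(r[0])/1e3)*1e3).round(1),np.round(r[1],1),'yaw vs jig',round(np.radians(r[2]-90)-A,3))
a=load('top0.png')['color'].astype(int);b=load('t13.png')['color'].astype(int)
df=abs(a-b).max(2)
for n,(u,v,w) in dict(labels=(383,209,8),tape=(370,272,10),marker=(222,185,26)).items(): print(n,df[v-15:v+15,u-w:u+w].mean().round(1))
s=robot.state();print(s['t'],s['force'],s['qvel'].round(3))
print(robot.job_done())
E
```

```text
[[0.7096, 0.046], [0.6392, -0.2443], [0.3972, -0.1867], [0.4676, 0.1038]] [[0.7086, 0.0452], [1.1246, -0.6221], [0.3954, -0.1865], [0.4665, 0.1116]]
top (array([ 0.55341121, -0.07028353, -0.23629733]), array([ 0.00044811,  0.00029299,  0.00058615, -0.00112715, -0.00041704,
       -0.00019561, -0.00061723,  0.00102977]))
side (array([ 0.55186215, -0.06843897, -0.24348457]), array([ 0.0007396 ,  0.00175559, -0.00097138,  0.0025953 ,  0.00023178,
       -0.00435089]))
t13.png [41.  46.3] [188.9 128.9] yaw vs jig 0.011
s13.png [40.5 42.3] [188.4 127.9] yaw vs jig 0.014
labels 23.7
tape 5.1
marker 4.7
13.95 [-0.34355673  1.07793827 -0.17371574] [-0.048 -0.01  -0.064  0.023 -0.023 -0.007 -0.01 ]
the job is handed in; nothing more can be done
None
```

I pushed the tray home with the two open fingers, then closed the clamp with the shut fingertips and backed away. The job was handed in at about 14 s, with the tool touching nothing.

- **Tray:** it stopped firmly on the fence. The highest wrist force I read while seating it was about 9.6 N. Afterwards its centre measured nest x about 40.5 to 41 mm and y about 42 to 46 mm. The close-up wrist view before clamping showed the back edge at -25.5 mm, parallel to the plate within about 0.004 rad. The coarser top and side masks gave 0.011 to 0.014 rad askew. That disagrees slightly, but both masks also overstate the tray's long side by about 8 mm.
- **Clamp:** the push force on the handle dropped away near centre. It rose again to about 6 N at the tool position I expected for the locked stop. After I withdrew, the handle stayed over centre: about 0.89 rad by the side camera, which reads a little high, and its top sat where the locked pose puts it.
- **Not checked:** the pad's spring travel could not be measured directly. The jaw lies down on the tray in the pictures. Forces were only read at the end of each move, so the peak at the snap was not seen.
- **Bystanders:** the tape and marker look unchanged in the top view. The label roll's picture patch differed because the arm partly covered it, but it stands in the same place in the top view.

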